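# Sort the leftovers of a test run on the analyser bench

### The arm

A 7-joint arm with a two-finger parallel gripper is mounted at the origin on the work surface. World frame = base frame: x ahead of the robot, y to its left, z up, the work surface at z = 0. Lengths are in mm, angles in rad, forces in N, time in s.
With the tool pointing down it reaches from about 425 to 950 mm from the base axis. Payload 16.7 kg.
Tool frame: the origin (TCP) lies midway between the tips of the shut fingers; the grasp point (between the pads) lies 19 mm behind it (ctrl.grip_point_offset is the z of the grasp point in the tool frame, in mm); z points along the fingers, y is the line along which they close (so a half turn about z gives the same grasp; the last joint's range is limited). The gripper opens to 94 mm and grips with 3 to 60 N. Pads are 16 mm wide; open, the fingers measure 119 mm over their backs; the gripper's body (75 mm by 177 mm) begins 78 mm behind the grasp point.
Start: joints at [-1.298, 0.426, 0.074, 1.606, -0.034, 1.111, -0.067], TCP at [276.346, 615.798, 205.467] pointing down, gripper open.
Joint ranges: [-2.85, 2.85], [-0.5, 2.14], [-1.23, 1.37], [0.21, 2.46], [-1.02, 4.16], [0.16, 2.05], [-2.73, 2.73]. Speed limits (rad/s): [1.89, 1.89, 2.39, 2.39, 3.01, 3.01, 3.01].

### API

Orientations are given as a 3x3 rotation matrix whose columns are the frame's x, y, z axes.
In Python, from workcell import ctrl, vision gives the robot as it stands.
- The arm moves only by the shell command python3 -m handwheel 'ROWS' [OPENING] [FORCE]. ROWS is JSON, a list of rows, each an object with "offset": the shift along the tool's x, y, z normalised to -1 to 1, where 1 is 0.75 m, a list of three; "turn": the turn about the tool's z normalised to -1 to 1, where 1 is pi/2 rad. In form: [{"offset": [dx, dy, dz], "turn": turn}, ...]. A call has 1 to 10 rows; each row is the pose to reach, as a shift and turn from the pose commanded when the call began, along the tool's axes at that moment; what a row does not reach only later rows make up. A row lasts 1/12 s, in which the tool goes at most 41.7 mm and 7.16 degrees, less where a joint would pass 70% of its speed; a pose out of reach is approached as far as the arm can. A call with a number of a shift or a turn outside -1 to 1 is refused whole. A call with a gripper value outside its range is refused whole. OPENING is the closure, from 0 (fully open) to 1 (shut), set as the call begins (- or left out, the last holds). The fingers move at their own pace and stop on an object; FORCE is the grip in N (left out, the last holds). Time passes only in rows, so rows that repeat a pose let the fingers close. It gives the time, the measured TCP pose, the force, the opening and the grip force at its end, in the units of the state.
- ctrl.read_state(): the state, without advancing time (a new reading comes with each control period).
- vision.read_camera(name): name is "scene" or "top" or "wrist"; returns the picture (400x640x3 uint8, red, green, blue); there is no depth.
- vision.get_calibration(name): a dict with "K" (3x3 intrinsics, pixels), "origin" and "rotation" of the camera in the world. Camera axes: x right, y up, looking along -z (the intrinsics and any distortion apply to the point x, -y, -z); pixel columns grow to the right and rows downward; lengths in mm; the calibration is good to about 2 mm. The wrist camera is an equidistant fisheye: a pixel r from the principal point sees the ray r / f radians off the axis. A picture is of the moment at which its call begins: read the wrist's pose just before it. get_calibration takes no time and is no camera call; for the wrist camera it gives the pose at the moment of the call.
- ctrl.sign_off(): hands the job in; it is judged then, once.
The state is a dict: "time": time; "joints": joint angles; "joint_velocities": joint speeds; "joint_efforts": joint torques, N m; "tcp_pos": TCP position; "tcp_rot": TCP orientation; "force": force on the tool from outside, world axes, zero at the start; "torque": the same for the moment, N m; "opening": finger opening in mm; "grasp_force": force on a finger pad.
Only numpy, scipy, OpenCV 4.12 (cv2) and the standard library are available. Lean on these libraries where they do the work, as an engineer would, in place of code of your own. Each camera call takes 0.05 s, during which the arm holds its last target. There are 200 camera calls.

### The job

The test run is over: sort what is left on the lab bench. Stand the used sample pot (red lid) upright in the yellow waste tub and lay the green highlighter flat in the grey pen tray, in either order. Leave the unused pot (blue lid) where it stands.

Things in the scene. Friction and masses are not known exactly. Their poses are not given: they have to be found in the camera images.
- used_pot_center (a point): Centre of the used sample pot: a closed, upright white plastic cylinder with a paper band and a RED lid, 50 mm diameter, 66 mm high overall (lid as wide as the body), about 70 g, loose, standing on the bench. The point is on its axis, half-way up (33 mm above its underside); z is its axis, up.
- highlighter_center (a point): Centre of the flat green highlighter with a black cap, lying flat on the bench: a bar 115 mm long (its x axis; the cap is at +x), 24 mm wide (y) and 14 mm thick (z, up), about 30 g, loose. The point is its middle, 7 mm above its underside; it balances near there.
- waste_tub: Yellow open rectangular waste tub, fixed to the bench: outside 180 mm (its x) by 160 mm (its y) by 70 mm high, walls 5 mm, inner floor 5 mm above the bench. Origin: centre of its underside; z up.
- pen_tray: Dark grey open rectangular pen tray, fixed to the bench: outside 190 mm (its x) by 140 mm (its y) by 35 mm high, walls 5 mm, inner floor 5 mm above the bench. Origin: centre of its underside; z up. It is empty.
- new_pot_center (a point): Centre of the unused sample pot, the same shape and size as the used one but with a BLUE lid; to be left where it stands. The point is on its axis, half-way up (33 mm above its underside).

How it is judged:
By the outcome, as a careful person would: the job done as asked, in the order asked, and still so for the second after the job is handed in, with the robot touching nothing.
It also fails if it takes over 64 s, if anything falls off the work surface, if the arm or the gripper's body presses on something with over 40 N, if the wrist force passes 120 N, or if a joint passes its speed limit or range.

## Working session

There is one attempt and no reset: what is moved stays moved. The work goes in short steps, Python scripts to look and compute and a shell command to move; the robot and the scene stay as the last step left them, time stands still between calls to the robot, and variables do not carry over. Pictures are saved under pics/ and viewed, at most 10 in all, crops included, and the job is handed in when it is done.

```bash
mkdir -p pics; cat > h.py <<'E'
import numpy as np, cv2
from workcell import ctrl, vision
def ray(name,u,v):
    c=vision.get_calibration(name);K=np.array(c["K"]);R=np.array(c["rotation"]);o=np.array(c["origin"])
    x=(u-K[0,2])/K[0,0];y=(v-K[1,2])/K[1,1]
    if name=="wrist":
        r=np.hypot(x,y); s=np.sin(r)/max(r,1e-9); d=np.array([x*s,-y*s,-np.cos(r)])
    else: d=np.array([x,-y,-1])
    return o,R@d
def at(name,u,v,z):
    o,d=ray(name,u,v); return (o+d*(z-o[2])/d[2]).round(1)
def save(name,f,crop=None,k=1):
    im=vision.read_camera(name)
    if crop: a,b,c,d=crop; im=im[b:d,a:c]
    cv2.imwrite("pics/"+f,cv2.resize(im[:,:,::-1],None,fx=k,fy=k,interpolation=cv2.INTER_CUBIC))
E
python3 - <<'E'
from h import *
save("top","t1.png",k=1.25);save("scene","s1.png",k=1.25)
for n in("top","scene"):print(vision.get_calibration(n))
print(ctrl.read_state(),ctrl.grip_point_offset)
E
```

```text
{'K': array([[515.00538039,   0.        , 315.33427878],
       [  0.        , 515.00538039, 195.18184614],
       [  0.        ,   0.        ,   1.        ]]), 'origin': array([ 330.04552391,    7.35474879, 1302.2225929 ]), 'rotation': array([[ 0.00185265,  0.98374539, -0.17955937],
       [-0.99985088,  0.00490515,  0.01655745],
       [ 0.01716908,  0.17950192,  0.98360779]])}
{'K': array([[466.33762535,   0.        , 321.2246248 ],
       [  0.        , 466.33762535, 201.07638721],
       [  0.        ,   0.        ,   1.        ]]), 'origin': array([1129.96945768, -460.80881708,  711.53517637]), 'rotation': array([[ 0.62176995, -0.50288506,  0.60042381],
       [ 0.78304845,  0.4142322 , -0.46394699],
       [-0.01540287,  0.75862923,  0.6513405 ]])}
{'time': 0.1, 'joints': array([-1.29850901,  0.4266567 ,  0.07386645,  1.60655207, -0.03408229,
        1.11082943, -0.06707191]), 'joint_velocities': array([ 0.00040966, -0.0016229 ,  0.00109962, -0.00111646, -0.00059422,
        0.00196146,  0.000283  ]), 'joint_efforts': array([ 6.79340636e-03, -9.37472892e+01,  3.67602423e+00, -4.55046415e+01,
       -4.87441302e-02,  1.68982049e-02,  4.17275226e-05]), 'tcp_pos': array([276.21028168, 615.44730689, 204.85057196]), 'tcp_rot': array([[-9.12355353e-01,  4.09399021e-01, -3.89200248e-04],
       [ 4.09399193e-01,  9.12354671e-01, -1.12043126e-03],
       [-1.03614798e-04, -1.18156973e-03, -9.99999297e-01]]), 'force': array([0.00269774, 0.70902482, 0.2371373 ]), 'torque': array([ 0.01837574, -0.06037957, -0.00329074]), 'grasp_force': 0.0, 'opening': 94.21039138231237} -18.8
```

View pics/t1.png

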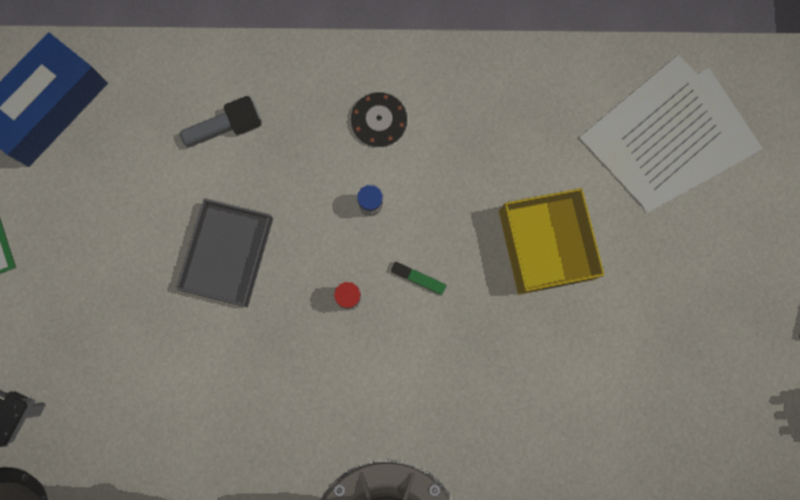

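View pics/s1.png

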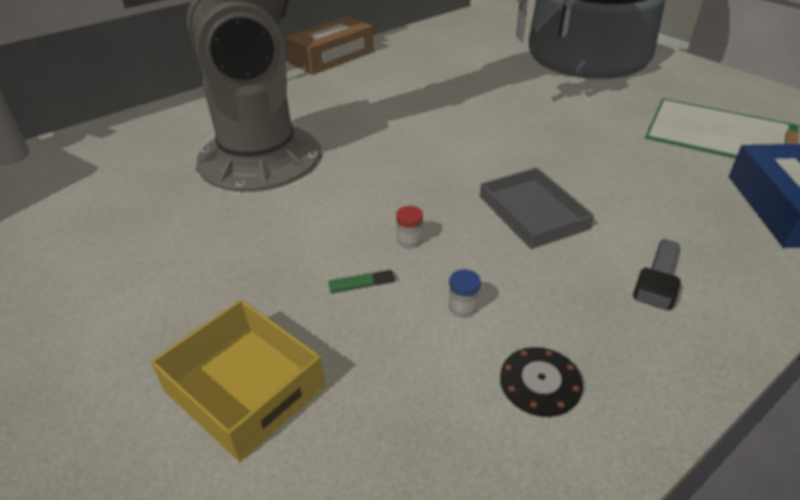

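The top view shows, in enlarged pixels, the red lid at (347,295), the blue lid at (370,198), the highlighter from (392,266) at the cap to (445,290), the tray rim at (205,200), (271,216), (247,306), (178,292), and the tub rim at (502,205), (582,190), (602,275), (522,292). The scene view agrees, with the red lid at (409,217).

```bash
cat > m.py <<'E'
from h import *
P=lambda n,L,z:np.array([at(n,u/1.25,v/1.25,z) for u,v in L])
im=cv2.imread("pics/t1.png").astype(int);b,g,r=im[...,0],im[...,1],im[...,2]
def cen(m):
    n,l,s,c=cv2.connectedComponentsWithStats(m.astype(np.uint8))
    k=1+s[1:,4].argmax();return c[k],s[k]
for nm,m in(("red",(r>g+60)&(r>b+60)),("blue",(b>r+50)&(b>g+30)&(np.arange(800)[None]>300)),):
    c,s=cen(m);print(nm,c,s,at("top",*(c/1.25),66))
m=((g>r+25)&(g>b+15)&(np.arange(800)[None]>300));c,s=cen(m)
ys,xs=np.nonzero(m);print("green",cv2.minAreaRect(np.stack([xs,ys],1).astype(np.float32)))
e=P("top",[(392,266),(445,290)],14);print("hl",e,e.mean(0),np.linalg.norm(e[0]-e[1]))
for nm,L,z in(("tray",[(205,200),(271,216),(247,306),(178,292)],35),("tub",[(502,205),(582,190),(602,275),(522,292)],70)):
    q=P("top",L,z);print(nm,q[:,:2].tolist(),q.mean(0),np.linalg.norm(q-np.roll(q,-1,0),axis=1))
print("scene red",at("scene",409/1.25,216/1.25,66),"blue",at("scene",464/1.25,281/1.25,66))
E
python3 m.py
```

```text
red [346.85425101 294.33805668] [335 282  25  25 494] [456.9  77.3  66. ]
blue [369.55299539 196.8640553 ] [358 186  24  23 434] [650.2  35.4  66. ]
green ((426.5511474609375, 281.3905334472656), (37.33474349975586, 10.874197959899902), 25.01689338684082)
hl [[ 519.9  -10.    14. ]
 [ 471.6 -116.7   14. ]] [495.75 -63.35  14.  ] 117.12292687599638
tray [[649.6, 367.6], [617.3, 233.8], [436.4, 274.1], [463.4, 410.3]] [541.675 321.45   35.   ] [137.64348877 185.33456235 138.85042312 191.0333217 ]
tub [[634.2, -226.1], [665.8, -386.4], [495.8, -416.7], [462.2, -259.9]] [ 564.5   -322.275   70.   ] [163.38497483 172.67915335 160.35959591 175.28958897]
scene red [465.9  71.3  66. ] blue [655.6  30.9  66. ]
```

```bash
python3 -m handwheel '[{"offset":[-0.52,-0.556,0],"turn":0},{"offset":[-0.52,-0.556,0],"turn":0},{"offset":[-0.52,-0.556,0],"turn":0},{"offset":[-0.52,-0.556,0],"turn":0},{"offset":[-0.52,-0.556,0],"turn":0},{"offset":[-0.52,-0.556,0],"turn":0},{"offset":[-0.52,-0.556,0],"turn":0},{"offset":[-0.52,-0.556,0],"turn":0},{"offset":[-0.52,-0.556,0],"turn":0},{"offset":[-0.52,-0.556,0],"turn":0}]' 0 20
```

```text
time: 0.93
tcp_pos: [411.4, 219.6, 205.5]
tcp_rot: [[-0.912, 0.409, -0.0], [0.409, 0.912, 0.0], [0.0, 0.0, -1.0]]
force: [1.5, 0.6, -0.2]
opening: 93.8
grasp_force: 0.0
```

```bash
python3 -m handwheel '[{"offset":[-0.139,-0.151,0],"turn":0},{"offset":[-0.139,-0.151,0],"turn":0},{"offset":[-0.139,-0.151,0],"turn":0},{"offset":[-0.139,-0.151,0],"turn":0},{"offset":[-0.139,-0.151,0],"turn":0},{"offset":[-0.139,-0.151,0],"turn":0},{"offset":[-0.139,-0.151,0],"turn":0}]'
python3 - <<'E'
from h import *
c=vision.get_calibration("wrist");print(c);save("wrist","w1.png",k=1.25);print(ctrl.read_state()["tcp_pos"])
E
```

```text
time: 1.52
tcp_pos: [459.9, 76.2, 205.3]
tcp_rot: [[-0.912, 0.409, -0.0], [0.409, 0.912, 0.0], [0.0, -0.0, -1.0]]
force: [-0.7, 1.5, 0.7]
opening: 93.7
grasp_force: 0.0
{'K': array([[309.70691629,   0.        , 320.90666243],
       [  0.        , 309.70691629, 198.77341241],
       [  0.        ,   0.        ,   1.        ]]), 'origin': array([395.64641589, 102.81450701, 383.6531893 ]), 'rotation': array([[ 4.09152176e-01, -8.85058615e-01, -2.21958883e-01],
       [ 9.12465688e-01,  3.97110242e-01,  9.85384341e-02],
       [ 9.29855592e-04, -2.42847079e-01,  9.70064138e-01]])}
[459.80307055  76.62251667 205.31941404]
```

View pics/w1.png

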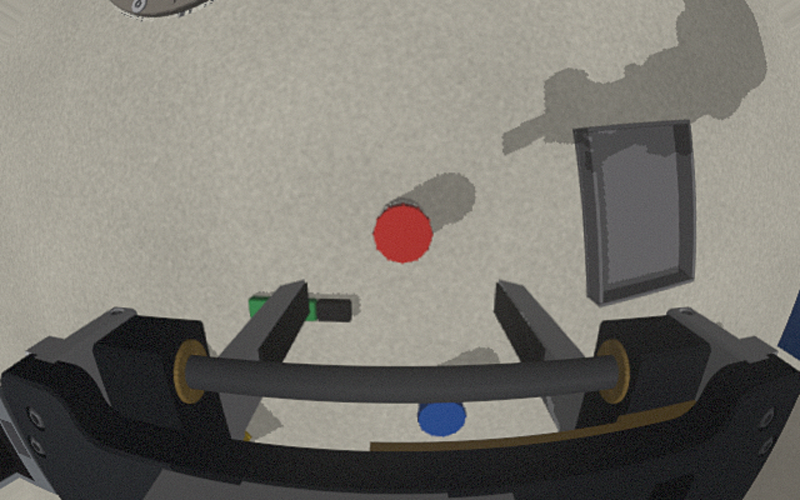

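The wrist view shows the red lid centred at (403,234) with a clear approach. The highlighter runs from (249,309) at the green end to (351,309) at the cap, and the blue lid is at (442,418).

```bash
python3 - <<'E'
from h import *
W=lambda u,v,z:at("wrist",u/1.25,v/1.25,z)
im=cv2.imread("pics/w1.png").astype(int);b,g,r=im[...,0],im[...,1],im[...,2]
ys,xs=np.nonzero((r>g+60)&(r>b+60)&(np.arange(500)[:,None]<280));print("red",(xs.min()+xs.max())/2,(ys.min()+ys.max())/2,W((xs.min()+xs.max())/2,(ys.min()+ys.max())/2,66), W(xs.min(),234,66),W(xs.max(),234,66))
a,c=W(249,309,14),W(351,310,14);print(a,c,(a+c)/2,np.linalg.norm(a-c),np.degrees(np.arctan2(*(c-a)[1::-1])))
print("tray rim",[W(u,v,35).tolist() for u,v in((576,129),(690,121),(694,281),(600,304))])
E
```

```text
red 402.5 233.5 [456.9  77.3  66. ] [447.2  54.6  66. ] [467.4  99.8  66. ]
[ 474.5 -113.8   14. ] [519.1  -8.8  14. ] [496.8 -61.3  14. ] 114.07962131774457 66.98606375338882
tray rim [[436.3, 267.7, 35.0], [473.2, 414.7, 35.0], [654.8, 370.9, 35.0], [618.3, 237.3, 35.0]]
```

```bash
python3 -m handwheel '[{"offset":[0.004,0,0.05],"turn":0},{"offset":[0.004,0,0.1],"turn":0},{"offset":[0.004,0,0.15],"turn":0},{"offset":[0.004,0,0.2],"turn":0},{"offset":[0.004,0,0.23],"turn":0},{"offset":[0.004,0,0.243],"turn":0},{"offset":[0.004,0,0.243],"turn":0},{"offset":[0.004,0,0.243],"turn":0}]'
python3 -m handwheel '[{"offset":[0,0,0],"turn":0},{"offset":[0,0,0],"turn":0},{"offset":[0,0,0],"turn":0},{"offset":[0,0,0],"turn":0},{"offset":[0,0,0],"turn":0},{"offset":[0,0,0],"turn":0},{"offset":[0,0,0],"turn":0},{"offset":[0,0,0],"turn":0},{"offset":[0,0,0],"turn":0},{"offset":[0,0,0],"turn":0}]' 1 20
```

```text
time: 2.23
tcp_pos: [457.6, 77.4, 23.7]
tcp_rot: [[-0.913, 0.409, -0.0], [0.409, 0.913, -0.0], [0.0, -0.0, -1.0]]
force: [-0.0, 0.5, -0.5]
opening: 93.9
grasp_force: 0.0
time: 3.07
tcp_pos: [457.5, 76.9, 23.4]
tcp_rot: [[-0.912, 0.409, 0.0], [0.409, 0.912, 0.0], [-0.0, 0.0, -1.0]]
force: [-1.1, 0.2, 5.5]
opening: 49.8
grasp_force: 20.0
```

```bash
python3 -m handwheel '[{"offset":[0,0,-0.015],"turn":0},{"offset":[0,0,-0.04],"turn":0},{"offset":[0,0,-0.075],"turn":0},{"offset":[0,0,-0.11],"turn":0},{"offset":[0,0,-0.145],"turn":0},{"offset":[0,0,-0.17],"turn":0},{"offset":[-0.01,-0.012,-0.18],"turn":0},{"offset":[-0.03,-0.036,-0.18],"turn":0},{"offset":[-0.055,-0.066,-0.18],"turn":0}]'
python3 -m handwheel '[{"offset":[-0.025,-0.031,0],"turn":0},{"offset":[-0.055,-0.068,0],"turn":0},{"offset":[-0.085,-0.105,0],"turn":0},{"offset":[-0.115,-0.142,0],"turn":0},{"offset":[-0.145,-0.179,0],"turn":0},{"offset":[-0.175,-0.216,0],"turn":0},{"offset":[-0.205,-0.253,0],"turn":0},{"offset":[-0.235,-0.29,0],"turn":0},{"offset":[-0.26,-0.321,0],"turn":0},{"offset":[-0.28,-0.345,0],"turn":0}]'
python3 -m handwheel '[{"offset":[-0.01,-0.012,0],"turn":0},{"offset":[-0.013,-0.016,0],"turn":0},{"offset":[-0.013,-0.016,0],"turn":0},{"offset":[-0.013,-0.016,0],"turn":0},{"offset":[-0.013,-0.016,0],"turn":0}]'
python3 - <<'E'
from h import *
save("top","t2.png",(360,100,540,260),3)
save("wrist","w2.png")
E
```

```text
time: 3.82
tcp_pos: [474.9, 14.9, 158.3]
tcp_rot: [[-0.914, 0.407, 0.001], [0.407, 0.914, 0.001], [-0.0, 0.001, -1.0]]
force: [1.0, -0.6, -0.8]
opening: 49.8
grasp_force: 20.0
time: 4.65
tcp_pos: [559.5, -310.9, 157.1]
tcp_rot: [[-0.912, 0.411, -0.001], [0.411, 0.912, -0.001], [0.001, -0.001, -1.0]]
force: [-0.3, 0.4, -0.7]
opening: 49.5
grasp_force: 20.0
time: 5.07
tcp_pos: [564.4, -320.6, 158.1]
tcp_rot: [[-0.913, 0.408, -0.0], [0.408, 0.913, 0.001], [0.0, 0.001, -1.0]]
force: [0.3, 0.3, -0.5]
opening: 49.7
grasp_force: 20.0
```

View pics/w2.png

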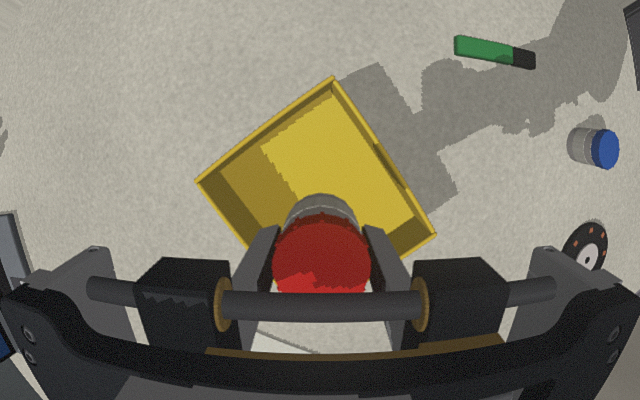

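The wrist view shows the pot held upright over the tub. Tub rim corners are at (197,182), (334,77) and (436,235).

```bash
python3 - <<'E'
from h import *
q=[at("wrist",u,v,70) for u,v in((197,182),(334,77),(436,235))];print(q,(q[0]+q[2])/2)
s=ctrl.read_state();print(s["tcp_pos"])
E
```

```text
[array([ 500. , -419.3,   70. ]), array([ 468.7, -267.6,   70. ]), array([ 639.8, -234.4,   70. ])] [ 569.9  -326.85   70.  ]
[ 564.62968413 -320.81605071  158.38622544]
```

```bash
python3 -m handwheel '[{"offset":[-0.004,-0.002,0.02],"turn":0},{"offset":[-0.007,-0.003,0.05],"turn":0},{"offset":[-0.007,-0.003,0.085],"turn":0},{"offset":[-0.007,-0.003,0.115],"turn":0},{"offset":[-0.007,-0.003,0.14],"turn":0},{"offset":[-0.007,-0.003,0.158],"turn":0},{"offset":[-0.007,-0.003,0.167],"turn":0},{"offset":[-0.007,-0.003,0.172],"turn":0},{"offset":[-0.007,-0.003,0.173],"turn":0},{"offset":[-0.007,-0.003,0.173],"turn":0}]'
python3 -m handwheel '[{"offset":[0,0,0],"turn":0},{"offset":[0,0,0],"turn":0}]'
```

```text
time: 6.0
tcp_pos: [568.7, -326.6, 29.0]
tcp_rot: [[-0.912, 0.409, 0.001], [0.409, 0.912, -0.0], [-0.001, -0.0, -1.0]]
force: [0.9, 0.5, -0.9]
opening: 49.6
grasp_force: 20.0
time: 6.17
tcp_pos: [568.7, -326.6, 29.2]
tcp_rot: [[-0.912, 0.409, 0.001], [0.409, 0.912, -0.0], [-0.001, 0.0, -1.0]]
force: [0.3, 0.4, -1.1]
opening: 49.6
grasp_force: 20.0
```

```bash
python3 -m handwheel '[{"offset":[0,0,0.0008],"turn":0},{"offset":[0,0,0.0015],"turn":0},{"offset":[0,0,0.0015],"turn":0}]'
python3 -m handwheel '[{"offset":[0,0,0],"turn":0},{"offset":[0,0,0],"turn":0},{"offset":[0,0,0],"turn":0},{"offset":[0,0,0],"turn":0},{"offset":[0,0,0],"turn":0},{"offset":[0,0,0],"turn":0}]' 0.2
python3 -m handwheel '[{"offset":[0,0,-0.01],"turn":0},{"offset":[0,0,-0.03],"turn":0},{"offset":[0,0,-0.06],"turn":0},{"offset":[0,0,-0.1],"turn":0},{"offset":[0,0,-0.15],"turn":0},{"offset":[0,0,-0.2],"turn":0},{"offset":[0,0,-0.235],"turn":0},{"offset":[0,0,-0.235],"turn":0}]'
```

```text
time: 6.42
tcp_pos: [568.6, -326.5, 28.2]
tcp_rot: [[-0.912, 0.409, 0.001], [0.409, 0.912, -0.0], [-0.001, 0.0, -1.0]]
force: [-3.1, 1.4, 10.0]
opening: 49.9
grasp_force: 20.0
time: 6.92
tcp_pos: [568.2, -326.4, 27.3]
tcp_rot: [[-0.912, 0.409, -0.0], [0.409, 0.912, -0.0], [0.0, -0.0, -1.0]]
force: [-0.2, -0.2, -0.3]
opening: 75.1
grasp_force: 0.0
time: 7.58
tcp_pos: [570.2, -328.3, 211.0]
tcp_rot: [[-0.912, 0.41, 0.008], [0.41, 0.912, -0.003], [-0.009, 0.0, -1.0]]
force: [-0.7, 0.1, 0.1]
opening: 75.0
grasp_force: 0.0
```

```bash
python3 -m handwheel '[{"offset":[0.035,0.042,0],"turn":0.075},{"offset":[0.07,0.085,0],"turn":0.15},{"offset":[0.1,0.122,0],"turn":0.225},{"offset":[0.13,0.158,0],"turn":0.3},{"offset":[0.16,0.194,0],"turn":0.375},{"offset":[0.19,0.231,0],"turn":0.45},{"offset":[0.215,0.261,0],"turn":0.525},{"offset":[0.232,0.282,0],"turn":0.6},{"offset":[0.232,0.282,0],"turn":0.675},{"offset":[0.232,0.282,0],"turn":0.75}]'
python3 -m handwheel '[{"offset":[0,0,0],"turn":0.079},{"offset":[0,0,0],"turn":0.158},{"offset":[0,0,0],"turn":0.242},{"offset":[0,0,0],"turn":0.242},{"offset":[0,0,0],"turn":0.242}]'
python3 - <<'E'
from h import *
save("wrist","w3.png",k=1.25);s=ctrl.read_state();print(s["tcp_pos"],s["joints"],s["tcp_rot"])
E
```

```text
time: 8.42
tcp_pos: [495.8, -60.3, 204.3]
tcp_rot: [[-0.009, 1.0, 0.001], [1.0, 0.009, 0.002], [0.002, 0.001, -1.0]]
force: [0.7, -0.3, -0.0]
opening: 75.1
grasp_force: 0.0
time: 8.83
tcp_pos: [496.1, -62.2, 204.0]
tcp_rot: [[0.357, 0.934, 0.0], [0.934, -0.357, 0.0], [0.0, 0.0, -1.0]]
force: [0.8, 0.4, -0.1]
opening: 75.3
grasp_force: 0.0
[496.07310637 -62.17070379 203.93687116] [-0.7545285   0.17475063  0.85218846  2.02838443 -0.1562862   1.00286629
 -0.18932188] [[ 3.55917548e-01  9.34517332e-01  2.34256667e-04]
 [ 9.34517280e-01 -3.55917610e-01  3.29025737e-04]
 [ 3.90856327e-04  1.01810870e-04 -9.99999918e-01]]
```

View pics/w3.png

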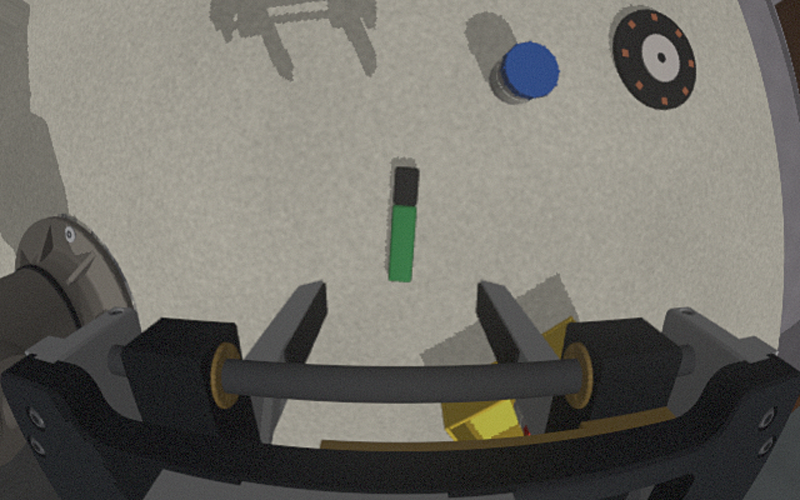

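The highlighter lies along (407,167) at the cap to (400,281) at the green end, nothing is close to either side, and the blue pot is well clear.

```bash
python3 - <<'E'
from h import *
W=lambda u,v,z:at("wrist",u/1.25,v/1.25,z)
a,c=W(400.5,281,14),W(407,167,14);m=(a+c)/2;s=ctrl.read_state();R=s["tcp_rot"]
print(a,c,m,np.linalg.norm(a-c),np.degrees(np.arctan2(*(c-a)[1::-1])),np.degrees(np.arctan2(R[1,1],R[0,1])))
d=m-s["tcp_pos"];print(s["tcp_pos"],R.T@d/750)
E
```

```text
[ 475.8 -115.6   14. ] [521.7 -12.2  14. ] [498.75 -63.9   14.  ] 113.1298811101647 66.0632226461663 -20.84969318139415
[496.07310637 -62.17070379 203.93687116] [-0.00098339  0.00413034  0.25324922]
```

```bash
python3 -m handwheel '[{"offset":[0,0.003,0.04],"turn":0.032},{"offset":[0,0.003,0.09],"turn":0.032},{"offset":[0,0.003,0.14],"turn":0.032},{"offset":[0,0.003,0.19],"turn":0.032},{"offset":[0,0.003,0.23],"turn":0.032},{"offset":[0,0.003,0.25],"turn":0.032},{"offset":[0,0.003,0.26],"turn":0.032},{"offset":[0,0.003,0.264],"turn":0.032},{"offset":[0,0.003,0.267],"turn":0.032},{"offset":[0,0.003,0.267],"turn":0.032}]'
python3 -m handwheel '[{"offset":[0,0,0],"turn":0},{"offset":[0,0,0],"turn":0},{"offset":[0,0,0],"turn":0},{"offset":[0,0,0],"turn":0},{"offset":[0,0,0],"turn":0},{"offset":[0,0,0],"turn":0},{"offset":[0,0,0],"turn":0},{"offset":[0,0,0],"turn":0},{"offset":[0,0,0],"turn":0},{"offset":[0,0,0],"turn":0}]' 1 20
```

```text
time: 9.72
tcp_pos: [498.8, -63.0, 4.1]
tcp_rot: [[0.406, 0.914, 0.001], [0.914, -0.406, 0.0], [0.001, 0.001, -1.0]]
force: [0.4, 0.1, 0.4]
opening: 75.3
grasp_force: 0.0
time: 10.55
tcp_pos: [498.2, -63.0, 3.4]
tcp_rot: [[0.406, 0.914, -0.0], [0.914, -0.406, -0.0], [-0.0, -0.0, -1.0]]
force: [0.7, 0.6, 1.4]
opening: 23.4
grasp_force: 20.0
```

```bash
python3 -m handwheel '[{"offset":[0,0,-0.015],"turn":0},{"offset":[0,0,-0.04],"turn":0},{"offset":[0,0,-0.075],"turn":0},{"offset":[0,0,-0.11],"turn":0},{"offset":[0,0,-0.14],"turn":0},{"offset":[0,0,-0.16],"turn":0},{"offset":[0,0,-0.16],"turn":0}]'
python3 -m handwheel '[{"offset":[0.02,-0.006,0],"turn":-0.03},{"offset":[0.06,-0.019,0],"turn":-0.09},{"offset":[0.1,-0.031,0],"turn":-0.16},{"offset":[0.15,-0.047,0],"turn":-0.23},{"offset":[0.2,-0.062,0],"turn":-0.3},{"offset":[0.25,-0.078,0],"turn":-0.37},{"offset":[0.3,-0.094,0],"turn":-0.44},{"offset":[0.35,-0.109,0],"turn":-0.51},{"offset":[0.4,-0.125,0],"turn":-0.58},{"offset":[0.44,-0.137,0],"turn":-0.65}]'
python3 -m handwheel '[{"offset":[0,0,0],"turn":-0.07},{"offset":[0,0,0],"turn":-0.14},{"offset":[0,0,0],"turn":-0.21},{"offset":[0,0,0],"turn":-0.28},{"offset":[0,0,0],"turn":-0.35},{"offset":[0,0,0],"turn":-0.42},{"offset":[0,0,0],"turn":-0.46},{"offset":[0,0,0],"turn":-0.47},{"offset":[0,0,0],"turn":-0.47}]'
python3 - <<'E'
from h import *
save("wrist","w4.png",k=1.25);s=ctrl.read_state();print(s["tcp_pos"],s["joints"],s["tcp_rot"])
E
```

```text
time: 11.13
tcp_pos: [499.6, -63.2, 126.6]
tcp_rot: [[0.407, 0.913, 0.004], [0.913, -0.407, 0.001], [0.003, 0.003, -1.0]]
force: [0.9, -0.5, 0.4]
opening: 24.1
grasp_force: 20.0
time: 11.97
tcp_pos: [537.2, 284.1, 122.4]
tcp_rot: [[-0.574, 0.819, -0.001], [0.819, 0.574, -0.0], [0.001, -0.001, -1.0]]
force: [-0.3, -0.5, -1.2]
opening: 23.7
grasp_force: 20.0
time: 12.72
tcp_pos: [537.9, 280.3, 122.7]
tcp_rot: [[-0.974, 0.228, -0.001], [0.228, 0.974, -0.0], [0.001, -0.001, -1.0]]
force: [0.1, -0.5, -0.9]
opening: 23.6
grasp_force: 20.0
[538.03417928 280.3790067  122.83464215] [-0.81257552  0.41218675  0.28937485  1.85295358 -0.14686446  0.89802354
  0.88490463] [[-9.73285854e-01  2.29595106e-01 -8.56665428e-04]
 [ 2.29595479e-01  9.73286075e-01 -3.63701077e-04]
 [ 7.50276545e-04 -5.50671623e-04 -9.99999567e-01]]
```

View pics/w4.png

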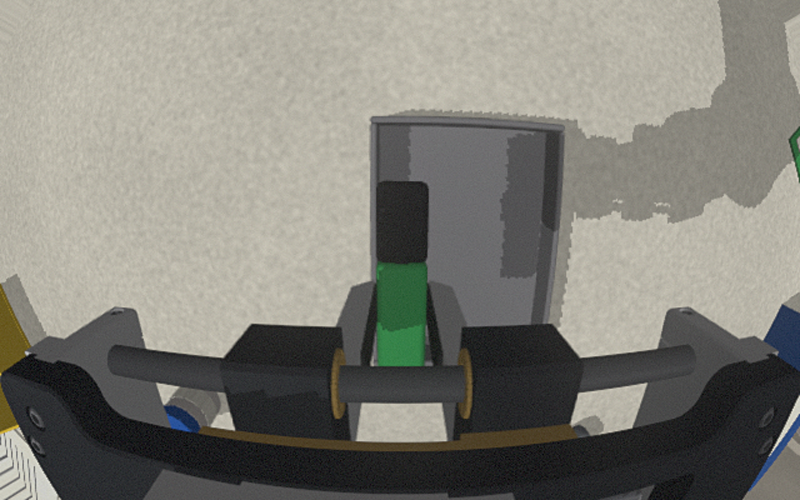

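The highlighter is held with its cap toward the robot, parallel to the tray's long side. The tray's near rim corners are at (372,118) and (564,127).

```bash
python3 - <<'E'
from h import *
W=lambda u,v,z:at("wrist",u/1.25,v/1.25,z)
a,b=W(372,118,35),W(564,127,35);u=(b-a)/np.linalg.norm(b-a);n=np.array([u[1],-u[0],0])
m=(a+b)/2+95*n;s=ctrl.read_state();print(a,b,np.linalg.norm(b-a),np.degrees(np.arctan2(u[1],u[0])),m)
m=.5*m+.5*np.array([543.5,322,35]);print(s["tcp_rot"].T@(m-s["tcp_pos"])/750, np.linalg.norm(W(403,182,130)-W(402,367,130)))
E
```

```text
[441.1 281.   35. ] [473.6 414.1  35. ] 137.01043755860357 76.27817524964435 [549.63858929 325.0152205   35.        ]
[0.00203883 0.05864594 0.11708214] 92.65295462099415
```

```bash
python3 -m handwheel '[{"offset":[0.001,0.02,0],"turn":0},{"offset":[0.001,0.045,0],"turn":0},{"offset":[0.001,0.058,0.005],"turn":0},{"offset":[0.001,0.058,0.035],"turn":0},{"offset":[0.001,0.058,0.07],"turn":0},{"offset":[0.001,0.058,0.105],"turn":0},{"offset":[0.001,0.058,0.13],"turn":0},{"offset":[0.001,0.058,0.145],"turn":0},{"offset":[0.001,0.058,0.15],"turn":0},{"offset":[0.001,0.058,0.15],"turn":0}]'
python3 -m handwheel '[{"offset":[0,0,0],"turn":0},{"offset":[0,0,0],"turn":0}]'
```

```text
time: 13.6
tcp_pos: [547.4, 322.8, 10.1]
tcp_rot: [[-0.974, 0.228, -0.001], [0.228, 0.974, -0.001], [0.001, -0.001, -1.0]]
force: [-0.1, -0.6, 0.4]
opening: 24.0
grasp_force: 20.0
time: 13.77
tcp_pos: [548.3, 323.3, 12.1]
tcp_rot: [[-0.974, 0.228, 0.001], [0.228, 0.974, 0.001], [-0.001, 0.001, -1.0]]
force: [-0.2, 0.4, -0.9]
opening: 23.8
grasp_force: 20.0
```

Lower the last 3 mm, release and retreat.

```bash
python3 -m handwheel '[{"offset":[0,0,0.002],"turn":0},{"offset":[0,0,0.0035],"turn":0},{"offset":[0,0,0.004],"turn":0},{"offset":[0,0,0.004],"turn":0}]'
python3 -m handwheel '[{"offset":[0,0,0],"turn":0},{"offset":[0,0,0],"turn":0},{"offset":[0,0,0],"turn":0},{"offset":[0,0,0],"turn":0},{"offset":[0,0,0],"turn":0},{"offset":[0,0,0],"turn":0}]' 0.5
python3 -m handwheel '[{"offset":[0,0,-0.01],"turn":0},{"offset":[0,0,-0.03],"turn":0},{"offset":[0,0,-0.07],"turn":0},{"offset":[0,0,-0.12],"turn":0},{"offset":[0,0,-0.17],"turn":0},{"offset":[0,0,-0.22],"turn":0},{"offset":[0,0,-0.26],"turn":0},{"offset":[0,0,-0.26],"turn":0}]'
python3 -m handwheel '[{"offset":[0,0.05,0],"turn":0},{"offset":[0,0.1,0],"turn":0},{"offset":[0,0.15,0],"turn":0},{"offset":[0,0.2,0],"turn":0},{"offset":[0,0.24,0],"turn":0},{"offset":[0,0.26,0],"turn":0},{"offset":[0,0.26,0],"turn":0},{"offset":[0,0.26,0],"turn":0}]'
python3 - <<'E'
from h import *
save("top","t3.png",(100,120,500,270),2);save("scene","s3.png",k=1.25)
E
```

```text
time: 14.1
tcp_pos: [547.8, 323.0, 8.4]
tcp_rot: [[-0.974, 0.228, 0.0], [0.228, 0.974, 0.001], [-0.0, 0.001, -1.0]]
force: [-0.7, -0.7, 5.3]
opening: 23.7
grasp_force: 20.0
time: 14.6
tcp_pos: [547.6, 322.8, 7.8]
tcp_rot: [[-0.974, 0.228, -0.0], [0.228, 0.974, -0.0], [0.0, -0.0, -1.0]]
force: [0.2, 0.9, -0.4]
opening: 46.9
grasp_force: 0.0
time: 15.27
tcp_pos: [550.1, 324.0, 210.0]
tcp_rot: [[-0.974, 0.229, 0.007], [0.229, 0.974, 0.006], [-0.005, 0.007, -1.0]]
force: [0.2, 0.2, -0.0]
opening: 46.5
grasp_force: 0.0
time: 15.93
tcp_pos: [591.8, 513.0, 202.2]
tcp_rot: [[-0.974, 0.227, -0.0], [0.227, 0.974, -0.001], [0.0, -0.001, -1.0]]
force: [0.2, -1.3, 0.8]
opening: 46.8
grasp_force: 0.0
```

View pics/t3.png

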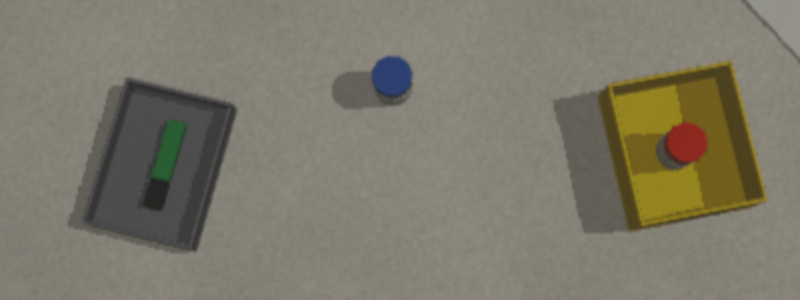

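View pics/s3.png

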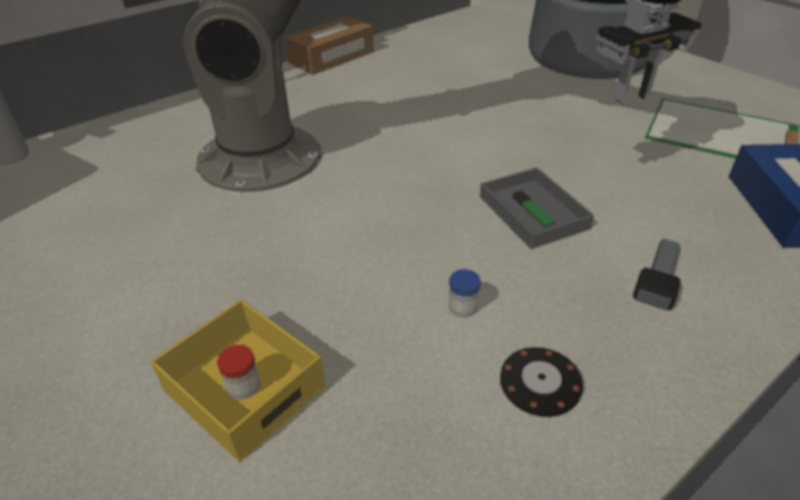

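Both views show the job done. The red-lid pot stands upright in the tub (scene (238,370)), the highlighter lies flat in the tray (scene (534,208)), the blue pot is still at (464,290), and the arm is clear.

```bash
python3 -c "
from workcell import ctrl
print(ctrl.sign_off())"
```

```text
the job is handed in; nothing more can be done
None
```

The job is handed in: the red-lid pot stands upright in the yellow waste tub, the highlighter lies flat in the grey pen tray, and the blue-lid pot was not moved; it took about 16 s of the 64 s limit.

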